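Set the coffee grinder coarser for the plunger pot, taking up the dial's play

TASK

The coffee grinder is set too fine for the plunger pot: swing its lock lever fully open, turn the dial anticlockwise (coarser) well past the metal rider on the scale, then bring it back clockwise so that the pointer stops on the rider with the gear's play all taken up in the finer direction. Then swing the lock lever fully home again without shifting the setting. Leave the rider where it is, and do not disturb the dosing cup, the plunger pot or the canister beside it.

Things in the scene. Friction and masses are not known exactly. Their poses are not given: they have to be found in the camera images.
- grinder: Fixed dark steel coffee grinder, its head 245 x 150 mm with the top 190 mm above the worktop. Origin at the middle of its underside on the worktop; its x axis points from its front (towards the robot) to its back, y to its left, z up. On it: the dial at the front, the lock lever to its rear right, and a clear bean hopper with a lid, 75 mm across and 67 mm high above the head, at the rear left.
- dial_axis (a point): Point on the vertical axis of the adjusting dial, half-way up its black ribbed round grip knob, which is 44 mm in diameter, reaches 16 mm above this point and 16 mm below, where it meets the flat aluminium disc, 110 mm across, that turns with it. It can be gripped at any yaw. Anticlockwise from above is coarser. Friction 0.2 Nm with the lock open; stays where left; clamped when the lock is home.
- pointer_tip (a point): Outer tip of the black pointer bar on the dial disc, 54 mm from the dial axis, 15 mm below dial_axis. It turns with the dial and starts on the clockwise (finer) side of the rider, 0.2 to 1.2 rad from it.
- mark_tip (a point): Inner tip of the rider, a steel clip 8.5 mm wide on the black scale ring round the dial, marking the wanted setting; 56 mm from the dial axis, 24 mm below dial_axis. Its x axis points along the radius towards the dial axis, its y axis is level and square to that. It is stiff on its ring and lies lower than the disc's face. The ring has a white line every 10 degrees.
- free_play (a joint): Backlash between the dial and the burr carrier that it drives, in rad: 0 = taken up for finer (dial fully clockwise against the gear, as it must be left, since grinding pushes the carrier towards coarse), 0.25 = taken up for coarser. On reversing, the dial first turns 0.25 rad freely before the carrier follows.
- burr_carrier (a joint): Angle of the burr carrier under the dial, in rad, anticlockwise positive; held by friction. The dial's angle is burr_carrier + free_play; it is 0 when the pointer points to the front of the grinder. The carrier can turn from -1.35 to 1.0.
- lock_lever (a joint): Angle of the lock lever in rad: 0 = home, against its stop, a cam pressing a brake shoe on the dial's rim; 1.1 = fully open, at its other stop. It opens clockwise seen from above, its handle swinging from the grinder's rear right towards its front right. The shoe leaves the dial at about 0.7. Friction 0.25 Nm, up to 0.1 more near home; it stays where it is left.
- lock_handle (a point): Middle of the upright black handle at the end of the lock lever: a round post 15 to 18 mm in diameter, 28 mm tall (14 mm above and below this point), 72 mm from the lever's pivot. The thin steel lever, 8.4 mm thick, joins it 9 to 17 mm below this point.
- lock_pivot (a point): Point on the vertical pivot axis of the lock lever; it is 90 mm from the dial axis, to the rear right of the dial.
- dose_cup: Small open metal dosing cup, 66 mm across, 72 mm tall, standing on the grinder's foot under the spout, below the head. Origin at the centre of its underside. Not to be disturbed.
- plunger_press: Glass plunger coffee pot, 225 mm tall, 100 x 149 mm, standing to the right of the grinder. Origin at the middle of its underside. Not to be disturbed.
- canister: Round printed canister with black lid, 69 mm across and 70 mm tall, standing to the right of the plunger pot, nearer the robot. Origin at the centre of its underside. Not to be disturbed.

How it is judged:
On the way, in this order (a step that is already met when the one before it is completed fails the run):
1. the lock lever is swung open, freeing the dial, before the dial is set (value of joint lock_lever above 0.8 rad), for 0.2 s.
2. with the lock still open, the pointer is on the rider (within half a division, 5 mm) and the play is taken up for finer (free_play below 0.07 rad) (value of joint lock_lever above 0.7 rad and y of pointer_tip in the frame of mark_tip between -0.005 and 0.005 m and value of joint free_play below 0.07 rad), for 0.2 s.
At the end, for the whole second after the job is handed in: The pointer tip stands on the rider's centre line within 5 mm along the scale (half a division), the play is taken up for finer (free_play below 0.07 of 0.25 rad), and the lock lever is home (below 0.15 rad) (value of joint lock_lever below 0.15 rad and y of pointer_tip in the frame of mark_tip between -0.005 and 0.005 m and value of joint free_play below 0.07 rad); the robot touches nothing.
It fails at once if the rider is shifted along its scale by more than 4 mm (distance of mark_tip from where it was at the start of the episode above 0.004 m).
It fails at once if the dosing cup, the plunger pot or the canister is moved by more than 20 mm (distance of any of dose_cup, plunger_press, canister from where it was at the start of the episode above 0.02 m).
It also fails if it takes over 64 s, if anything falls off the work surface, if the arm or the gripper's body presses on something with over 40 N, if the wrist force passes 120 N, or if a joint passes its speed limit or range.

ROBOT

A 6-joint arm with a two-finger parallel gripper is mounted at the origin on a cart in front of the work surface, level with it; the furniture and walls round the work are solid. World frame = base frame: x ahead of the robot, y to its left, z up, the work surface at z = 0. Lengths are in m, angles in rad, forces in N, time in s.
With the tool pointing down it reaches from about 0.35 to 0.975 m from the base axis. Payload 4.9 kg.
Tool frame: the origin (TCP) lies on the mounting face of the last link; the fingertips stand 173 mm ahead of it and the grasp point (between the pads) lies 155 mm ahead of it; z points along the fingers, y is the line along which they close (so a half turn about z gives the same grasp; the last joint's range is limited). The gripper opens to 85 mm and grips with 20 to 120 N. Pads are 22 mm wide; open, the fingers measure 114 mm over their backs; the gripper's body (76 mm by 85 mm) begins 54 mm behind the grasp point. The pads swing forward as they close: fully open they stand 13 mm farther back than shut.
Start: joints at [1.163, 0.053, 1.613, -0, 1.476, -0.119], TCP at [0.178, 0.599, 0.405] pointing down, gripper open.
Joint ranges: [-3.01, 3.01], [-1.01, 2.22], [0.06, 2.58], [-1.02, 4.17], [0.09, 2.62], [-3.14, 3.14]. Speed limits (rad/s): [2.57, 2.57, 3.14, 3.14, 3.14, 3.14].

INTERFACE

Orientations are given as a rotation vector (axis times angle).
In Python, from station import monitor, eyes, finish_job gives the robot as it stands. The module is installed in compiled form; this text tells all that it offers.
- The arm moves only by the tool step_arm, never from a script. Its argument "commands" is a list of rows, each a list of 3 entries, a list of its own where there are three numbers: the opening in per cent of the stroke, from 0 (shut) to 100 (fully open), then the shift along the tool's x, y, z in mm, then the turn about the tool's z in degrees. In form: [[hand, [x, y, z], yaw], ...]. A call has 1 to 12 rows; each row is the pose to reach, as a shift and turn from the pose commanded when the call began, along the tool's axes at that moment; what a row does not reach only later rows make up. A row lasts 1/8 s, in which the tool goes at most 62.5 mm and 10.7 degrees, less where a joint would pass 70% of its speed; a pose out of reach is approached as far as the arm can. A call with a gripper value outside its range is refused whole. The fingers move at their own pace and stop on an object; "squeeze" is the grip in N (left out, the last holds). Time passes only in rows, so rows that repeat a pose let the fingers close. It gives the time, the measured TCP pose, the force, the opening and the grip force at its end, in the units of the state.
- monitor.get_obs(): the state, without advancing time (a new reading comes with each control period).
- eyes.get_image(name): name is "side" or "top"; returns the picture (384x512x3 uint8, red, green, blue); there is no depth.
- eyes.camera_info(name): a dict with "camera_matrix" (3x3 intrinsics, pixels), "extrinsics" (4x4, takes a point from camera to world coordinates). Camera axes: x right, y down, z forward; pixel columns grow to the right and rows downward; lengths in m; the calibration is good to about 2 mm. A picture is of the moment at which its call begins. camera_info takes no time and is no camera call.
- finish_job(): hands the job in; it is judged then, once.
The state is a dict: "t": time; "q": joint angles; "dq": joint speeds; "effort": joint torques, N m; "tool_pos": TCP position; "tool_rot": TCP orientation; "contact_force": force on the tool from outside, world axes, zero at the start; "wrist_torque": the same for the moment, N m; "opening": finger opening in m; "grip_force": force on a finger pad.
Only numpy, scipy, OpenCV 4.12 (cv2) and the standard library are available. Lean on these libraries where they do the work, as an engineer would, in place of code of your own. Each camera call takes 0.05 s, during which the arm holds its last target. There are 200 camera calls.

## Working session

There is one attempt and no reset: what is moved stays moved. The work goes in short steps, Python scripts to look and compute and a tool call to move; the robot and the scene stay as the last step left them, time stands still between calls to the robot, and variables do not carry over. Pictures are saved under pics/ and viewed, at most 10 in all, crops included, and the job is handed in when it is done.

Besides the shell and the picture viewer there is one more tool, called after ">>>" by a JSON object that holds its "fn" and its "kwargs", one argument or row to a line. step_arm: Moves the arm, as the interface text tells. Its arguments: {"type":"object","properties":{"commands":{"type":"array"},"squeeze":{"type":"number"}},"required":["commands"]}

```bash
mkdir -p pics; cat > h.py <<'E'
import numpy as np, cv2
from station import monitor, eyes, finish_job
def snap(n,f=None):
    im=eyes.get_image(n)
    if f: cv2.imwrite('pics/'+f,im[:,:,::-1])
    return im
def cam(n):
    c=eyes.camera_info(n); return np.array(c["camera_matrix"]),np.array(c["extrinsics"])
def ray(n,u,v):
    K,E=cam(n); d=E[:3,:3]@np.linalg.solve(K,[u,v,1.]); return E[:3,3],d/np.linalg.norm(d)
def onz(n,u,v,z):
    o,d=ray(n,u,v); return o+d*(z-o[2])/d[2]
def two(a,b):
    o,d=ray('top',*a); p,e=ray('side',*b)
    s=np.linalg.lstsq(np.c_[d,-e],p-o,rcond=None)[0]
    x,y=o+d*s[0],p+e*s[1]; return (x+y)/2,np.linalg.norm(x-y)
def proj(n,P):
    K,E=cam(n); p=K@(E[:3,:3].T@(np.array(P)-E[:3,3])); return p[:2]/p[2]
E
python3 - <<'E'
from h import *
t=snap('top');s=snap('side')
cv2.imwrite('pics/t0.png',t[:,:,::-1]);cv2.imwrite('pics/s0.png',s[:,:,::-1])
for n in('top','side'):
    K,E=cam(n);print(n,K.round(1).tolist(),E.round(3).tolist())
print(monitor.get_obs())
E
```

```text
top [[407.8, 0.0, 256.7], [0.0, 407.8, 190.6], [0.0, 0.0, 1.0]] [[-0.586, -0.792, 0.172, 0.339], [-0.81, 0.574, -0.119, 0.224], [-0.005, -0.209, -0.978, 1.091], [0.0, 0.0, 0.0, 1.0]]
side [[429.3, 0.0, 258.4], [0.0, 429.3, 197.0], [0.0, 0.0, 1.0]] [[1.0, 0.016, 0.005, 0.508], [0.002, -0.396, 0.918, -0.778], [0.017, -0.918, -0.396, 0.528], [0.0, 0.0, 0.0, 1.0]]
{'t': 0.1, 'q': array([ 1.16301672e+00,  5.32790998e-02,  1.61415372e+00, -1.43160034e-05,
        1.47602364e+00, -1.19007143e-01]), 'dq': array([-0.00082513, -0.00198392, -0.00115898, -0.00180511,  0.00048417,
       -0.00298441]), 'effort': array([ 1.90208534e-04, -3.94902527e+01, -3.71363389e+01, -1.06642603e-04,
        3.92511298e-03, -4.05965523e-06]), 'tool_pos': array([0.17789117, 0.59889059, 0.40359472]), 'tool_rot': array([-4.51958137e-01, -3.10843497e+00,  2.83209235e-03]), 'contact_force': array([ 0.37514157,  0.18480872, -0.25809459]), 'wrist_torque': array([-0.02072939, -0.02598076, -0.001743  ]), 'grip_force': 0.0, 'opening': 0.08549618742028284}
```

View pics/t0.png

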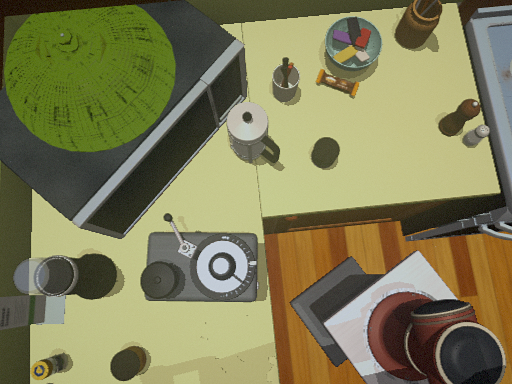

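View pics/s0.png

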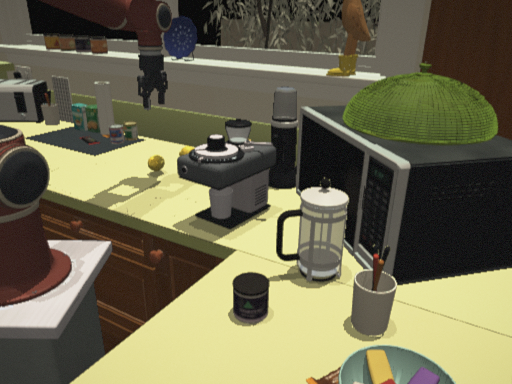

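The top view shows the grinder: dial about (223,266), lever pivot about (187,248), handle (168,217) and hopper (160,280). In the side view the knob is about (216,142). I'll zoom in on both.

```bash
python3 - <<'E'
from h import *
t=cv2.imread('pics/t0.png')[205:310,140:270];s=cv2.imread('pics/s0.png')[115:205,170:285]
cv2.imwrite('pics/tz.png',cv2.resize(t,None,fx=5.5,fy=5.5,interpolation=cv2.INTER_CUBIC))
cv2.imwrite('pics/sz.png',cv2.resize(s,None,fx=6,fy=6,interpolation=cv2.INTER_CUBIC))
E
```

```text
(no output)
```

View pics/tz.png

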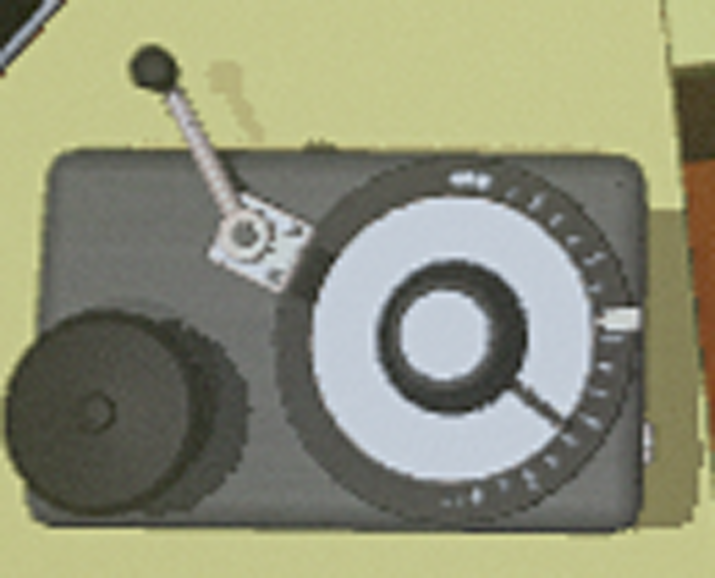

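View pics/sz.png

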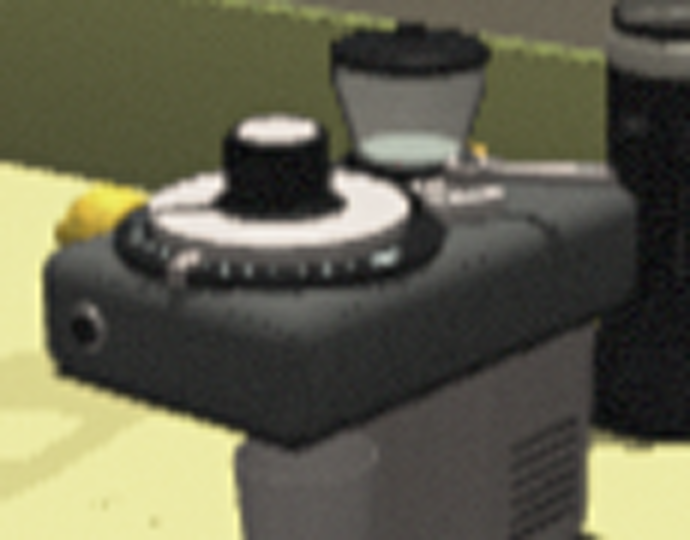

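The rider shows at zoomed top-view pixel (620,318), the pointer tip at (562,425), the knob top at (446,335), the handle at (154,68) and the pivot at (245,235). In the side zoom, the knob top is at (283,131), and the handle is lost against the black thermos.

```bash
python3 - <<'E'
from h import *
T=lambda x,y:((x+.5)/5.5-.5+140,(y+.5)/5.5-.5+205)
S=lambda x,y:((x+.5)/6-.5+170,(y+.5)/6-.5+115)
k,e=two(T(446,335),S(283,131));print('knobtop',k,e)
p,e=two(T(245,235),S(462,167));print('pivot top',p,e)
h,e=two(T(175,95),S(612,176));print('lever near handle',h,e)
zd=k[2]-.016;ax=np.r_[k[:2],zd]
# disc centre check by contour of pale disc
im=cv2.imread('pics/t0.png');g=((im.min(2)>150)&(np.ptp(im.astype(int),axis=2)<45)).astype(np.uint8)
c=[c for c in cv2.findContours(g,0,1)[0] if cv2.pointPolygonTest(c,(205,266),False)>=0 or cv2.contourArea(c)>1500]
for q in c:
    b=cv2.fitEllipse(cv2.convexHull(q)); 
    if abs(b[0][0]-223)<15 and abs(b[0][1]-266)<15: print('disc',b, onz('top',*b[0],zd-.016))
pt=onz('top',*T(562,425),zd-.015);mk=onz('top',*T(603,319),zd-.024);mo=onz('top',*T(640,317),zd-.024)
for n,v in(('ptr',pt),('mark',mk),('markouter',mo)):
    d=v-ax;print(n,v.round(4),np.hypot(d[0],d[1]).round(4),np.degrees(np.arctan2(d[1],d[0])).round(1))
# grinder head edge (rear->front direction) at z .19
a=onz('top',*T(70,525),.19);b=onz('top',*T(610,530),.19);d=a-b;print('gx yaw',np.degrees(np.arctan2(d[1],d[0])),'b',b,np.linalg.norm(d))
a=onz('top',*T(90,150),.19);b=onz('top',*T(610,155),.19);d=a-b;print('gx yaw',np.degrees(np.arctan2(d[1],d[0])),np.linalg.norm(d))
for z in(.21,.22,.23,.24):print('handle',z,onz('top',*T(154,68),z).round(4))
for z in(.2,.21,.22):print('pivot',z,onz('top',*T(245,235),z).round(4))
# proj handle in side
print(proj('side',onz('top',*T(154,68),.23)))
from scipy.spatial.transform import Rotation as R
print(R.from_rotvec(monitor.get_obs()['tool_rot']).as_matrix().round(3))
E
```

```text
knobtop [0.40539002 0.27338419 0.23910365] 0.0002504274024481617
pivot top [0.48199866 0.31618234 0.21300225] 0.005061057544319745
lever near handle [0.54582822 0.30839698 0.21204503] 0.001468588103151744
disc ((223.78524780273438, 266.0019836425781), (50.13581085205078, 57.615108489990234), 80.01094818115234) [0.4030013  0.27044378 0.20710365]
ptr [0.3536 0.2584 0.2081] 0.0539 -163.9
mark [0.3774 0.2223 0.1991] 0.0583 -118.7
markouter [0.3695 0.2101 0.1991] 0.0728 -119.5
gx yaw 53.645838527090994 b [0.3105601  0.26708663 0.19      ] 0.2100347236460798
gx yaw 53.561669218539585 0.20933935407165263
handle 0.21 [0.561  0.3095 0.21  ]
handle 0.22 [0.5584 0.3085 0.22  ]
handle 0.23 [0.5559 0.3075 0.23  ]
handle 0.24 [0.5534 0.3066 0.24  ]
pivot 0.2 [0.4867 0.3178 0.2   ]
pivot 0.21 [0.4851 0.3167 0.21  ]
pivot 0.22 [0.4834 0.3157 0.22  ]
[275.95710647 137.32977595]
[[-0.959  0.285 -0.001]
 [ 0.285  0.959 -0.002]
 [ 0.    -0.002 -1.   ]]
```

```bash
python3 - <<'E'
from h import *
a=onz('top',120,237,.0);b=onz('top',245,100,0);print('base edge',a,b)
n=np.array([-(b-a)[1],(b-a)[0]]);n/=np.linalg.norm(n)
for q in((.556,.308),(.509,.249),(.405,.273)):print('dist',q,n@(np.array(q)-a[:2]), 'n',n)
# top-edge height: where top-front edge (75,222)-(242,42) ray meets vertical plane of base
for px in((78,218),(160,130),(242,45)):
    o,d=ray('top',*px);s=n@(a[:2]-o[:2])/(n@d[:2]);print(o+d*s)
E
```

```text
base edge [0.64325489 0.46264366 0.        ] [ 0.76702852 -0.03648506  0.        ]
dist (0.556, 0.308) -0.121910869448436 n [0.97060221 0.24068932]
dist (0.509, 0.249) -0.18172984314770757 n [0.97060221 0.24068932]
dist (0.405, 0.273) -0.2768959294544026 n [0.97060221 0.24068932]
[0.64655566 0.449333   0.28172551]
[0.70478431 0.21452054 0.28516952]
[ 0.76798515 -0.04034276  0.27803055]
```

>>> {"fn": "step_arm", "kwargs": {
  "commands": [
    [100, [0, 0, -50], 0],
    [70, [0, 0, -100], 0],
    [60, [-50, -19, -100], -2],
    [60, [-100, -38, -100], -4],
    [60, [-150, -58, -100], -6],
    [60, [-200, -77, -100], -8],
    [60, [-250, -96, -100], -9.6],
    [60, [-300, -115, -100], -9.6],
    [60, [-350, -135, -100], -9.6],
    [60, [-400, -154, -100], -9.6],
    [60, [-445, -171, -100], -9.6],
    [60, [-445, -171, -100], -9.6]
  ]
}}

```text
t: 1.6
tool_pos: [0.5579, 0.3063, 0.5033]
tool_rot: [-0.197, -3.134, 0.002]
contact_force: [-0.2, 1.1, -0.4]
opening: 0.0511
grip_force: 0.0
```

```bash
cat >> h.py <<'E'
from scipy.spatial.transform import Rotation as R
def go(P,ang):
    """tool shift (mm) & yaw deg to bring grasp point to P with closing dir at world angle ang"""
    o=monitor.get_obs();M=R.from_rotvec(o['tool_rot']).as_matrix();g=o['tool_pos']+.155*M[:,2]
    sh=M.T@(np.array(P)-g)*1000;cur=np.degrees(np.arctan2(M[1,1],M[0,1]));y=(cur-ang+90)%180-90
    print('t',o['t'],'grasp',g.round(4),'closing ang',cur.round(1),'shift',sh.round(1),'yaw',y.round(1),'F',o['contact_force'].round(1),'open',o['opening'],o['grip_force'],'q6',o['q'][5]);return o
E
python3 - <<'E'
from h import *
go((.556,.308,.226),83)
t=snap('top');s=snap('side')
a=cv2.resize(t[190:310,130:280],None,fx=3,fy=3);b=cv2.resize(s[60:200,150:300],None,fx=3,fy=3)
c=np.zeros((420,900,3),np.uint8);c[:360,:450]=a;c[:420,450:]=b
cv2.imwrite('pics/m1.png',cv2.resize(c,(800,373))[:,:,::-1])
E
```

```text
t 1.6 grasp [0.5577 0.3061 0.3483] closing ang 82.8 shift [  1.7   1.9 122.3] yaw -0.2 F [-0.2  1.1 -0.4] open 0.05114210474107889 0.0 q6 -1.0599370710116895
```

View pics/m1.png

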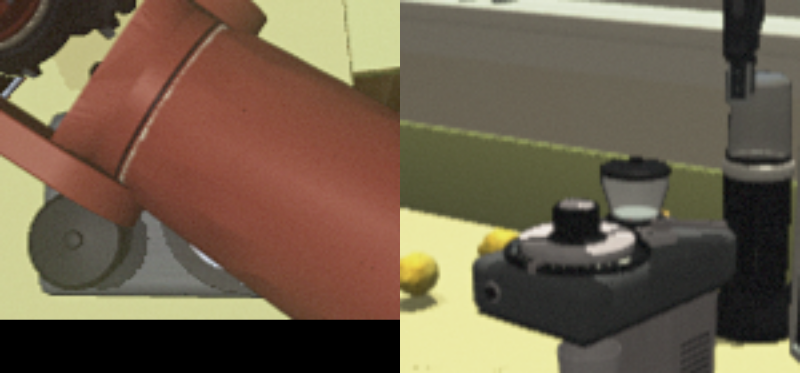

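The arm hides the lever from the top camera, and in the side view the gripper hangs above the handle. I'll descend and close.

>>> {"fn": "step_arm", "kwargs": {
  "commands": [
    [60, [1.7, 1.9, 40], 0],
    [60, [1.7, 1.9, 80], 0],
    [60, [1.7, 1.9, 105], 0],
    [60, [1.7, 1.9, 122], 0],
    [60, [1.7, 1.9, 122], 0],
    [40, [1.7, 1.9, 122], 0],
    [30, [1.7, 1.9, 122], 0],
    [15, [1.7, 1.9, 122], 0],
    [5, [1.7, 1.9, 122], 0],
    [5, [1.7, 1.9, 122], 0],
    [5, [1.7, 1.9, 122], 0],
    [5, [1.7, 1.9, 122], 0]
  ],
  "squeeze": 25
}}

```text
t: 3.2
tool_pos: [0.5547, 0.31, 0.3844]
tool_rot: [0.191, 3.134, -0.002]
contact_force: [-2.5, -5.1, 6.5]
opening: 0.0161
grip_force: 24.5
```

>>> {"fn": "step_arm", "kwargs": {
  "commands": [
    [5, [0.4, -7.5, 0], 6],
    [5, [1.6, -15, 0], 12],
    [5, [3.5, -22.2, 0], 18],
    [5, [6.2, -29.3, 0], 24],
    [5, [9.6, -36, 0], 30],
    [5, [9.6, -36, 0], 30]
  ]
}}

```text
t: 3.95
tool_pos: [0.5411, 0.2755, 0.3844]
tool_rot: [0.993, 2.977, 0.002]
contact_force: [1.1, -4.6, 5.3]
opening: 0.0161
grip_force: 24.6
```

```bash
python3 - <<'E'
from h import *
go((.4845+.072*np.cos(np.radians(-37)),.3165-.072*np.sin(np.radians(37)),.229),53)
E
```

```text
t 3.95 grasp [0.5416 0.2755 0.2294] closing ang 53.1 shift [-1.7 -1.6  0.4] yaw 0.1 F [ 1.1 -4.6  5.3] open 0.01609271010960939 24.624714497476816 q6 -0.577738498632723
```

>>> {"fn": "step_arm", "kwargs": {
  "commands": [
    [5, [0.4, -7.5, 0], 6],
    [5, [1.6, -15, 0], 12],
    [5, [3.5, -22.2, 0], 18],
    [5, [6.2, -29.3, 0], 24],
    [5, [9.6, -36, 0], 30],
    [5, [12, -39.5, 0], 33],
    [5, [13, -41.3, 0], 35],
    [5, [13, -41.3, 0], 35]
  ]
}}

```text
t: 4.95
tool_pos: [0.5068, 0.2503, 0.3844]
tool_rot: [1.84, 2.538, 0.006]
contact_force: [6.8, -4.0, 3.1]
opening: 0.0164
grip_force: 24.6
```

```bash
python3 - <<'E'
from h import *
o=go((.4845+.072*np.cos(np.radians(-70)),.3165-.072*np.sin(np.radians(70)),.229),20)
M=R.from_rotvec(o['tool_rot']).as_matrix();g=o['tool_pos'][:2];v=g-[.4845,.3165];print(np.hypot(*v),np.degrees(np.arctan2(v[1],v[0])))
E
```

```text
t 4.95 grasp [0.508  0.2501 0.2294] closing ang 18.1 shift [-1.6  0.7  0.4] yaw -1.9 F [ 6.8 -4.   3.1] open 0.01635331728468813 24.579341823700815 q6 0.011750636184704125
0.06987941892732465 -71.40174580169075
```

>>> {"fn": "step_arm", "kwargs": {
  "commands": [
    [15, [0, 0, 0], 0],
    [40, [0, 0, 0], 0],
    [45, [0, 0, 0], 0],
    [60, [0, 0, 0], 0],
    [60, [0, 0, -40], 0],
    [75, [0, 0, -80], 0],
    [75, [0, 0, -80], 0],
    [75, [0, 0, -80], 0]
  ]
}}

```text
t: 5.95
tool_pos: [0.5051, 0.2509, 0.4619]
tool_rot: [-1.844, -2.542, 0.001]
contact_force: [-0.3, -0.9, -0.7]
opening: 0.0643
grip_force: 0.0
```

```bash
python3 - <<'E'
from h import *
go((.4048,.2727,.230),20)
t=snap('top');s=snap('side')
a=cv2.resize(t[190:310,130:280],None,fx=3,fy=3);b=cv2.resize(s[60:200,150:300],None,fx=3,fy=3)
c=np.zeros((420,900,3),np.uint8);c[:360,:450]=a;c[:420,450:]=b
cv2.imwrite('pics/m2.png',cv2.resize(c,(800,373))[:,:,::-1])
E
```

```text
t 5.95 grasp [0.5049 0.2508 0.3069] closing ang 18.1 shift [ 51.8 -88.3  77. ] yaw -1.9 F [-0.3 -0.9 -0.7] open 0.06433286419248585 0.0 q6 0.013490240516077041
```

View pics/m2.png

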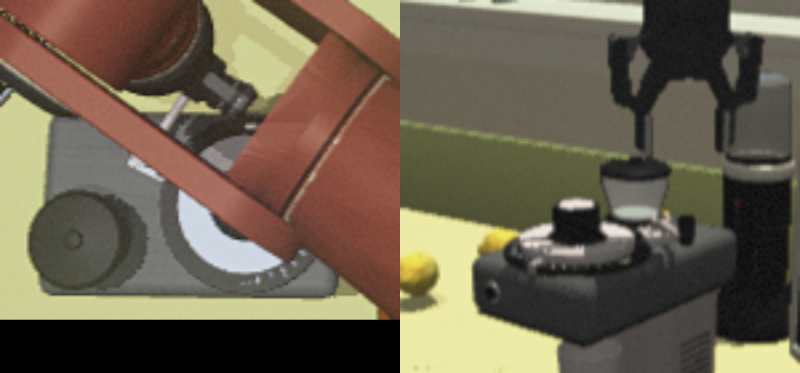

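The lever is now swung to the front right, with its handle clear at about (687,230) in the composite. Next is the knob.

>>> {"fn": "step_arm", "kwargs": {
  "commands": [
    [75, [26, -44, 0], 0],
    [75, [52, -88, 0], 0],
    [75, [52, -88, 30], 0],
    [75, [52, -88, 60], 0],
    [75, [52, -88, 76], 0],
    [75, [52, -88, 77], 0],
    [55, [52, -88, 77], 0],
    [45, [52, -88, 77], 0],
    [40, [52, -88, 77], 0],
    [40, [52, -88, 77], 0],
    [40, [52, -88, 77], 0]
  ],
  "squeeze": 60
}}

```text
t: 7.42
tool_pos: [0.4051, 0.2728, 0.3873]
tool_rot: [-1.844, -2.541, 0.004]
contact_force: [-7.6, -2.6, 4.8]
opening: 0.0421
grip_force: 62.2
```

```bash
python3 - <<'E'
from h import *
go((.4048,.2727,.230),20)
print(monitor.get_obs()['wrist_torque'])
E
```

```text
t 7.425 grasp [0.4046 0.2726 0.2323] closing ang 18.1 shift [-0.   0.2  2.3] yaw -1.9 F [-7.6 -2.6  4.8] open 0.042105520563528454 62.24969744682312 q6 0.12489193685949583
[-0.55604224  1.40413376  0.02448754]
```

>>> {"fn": "step_arm", "kwargs": {
  "commands": [
    [40, [0, 0, 0], -8],
    [40, [0, 0, 0], -16],
    [40, [0, 0, 0], -24],
    [40, [0, 0, 0], -32],
    [40, [0, 0, 0], -40],
    [40, [0, 0, 0], -48],
    [40, [0, 0, 0], -56],
    [40, [0, 0, 0], -64],
    [40, [0, 0, 0], -70],
    [40, [0, 0, 0], -75],
    [40, [0, 0, 0], -75]
  ]
}}

```text
t: 8.8
tool_pos: [0.4059, 0.2742, 0.3874]
tool_rot: [-0.086, 3.137, 0.008]
contact_force: [0.1, 9.3, -2.0]
opening: 0.0425
grip_force: 61.7
```

```bash
python3 - <<'E'
from h import *
go((.4048,.2727,.230),95)
print(monitor.get_obs()['wrist_torque'])
s=snap('side');cv2.imwrite('pics/m3.png',cv2.resize(s[110:180,160:290],None,fx=6,fy=6,interpolation=2)[:,:,::-1])
E
```

```text
t 8.8 grasp [0.4064 0.2751 0.2324] closing ang 93.1 shift [ 1.7 -2.3  2.4] yaw -1.9 F [ 0.1  9.3 -2. ] open 0.042482498110440574 61.67046546936035 q6 -1.184525121954437
[ 0.60487714 -0.22396137 -0.06509083]
```

View pics/m3.png

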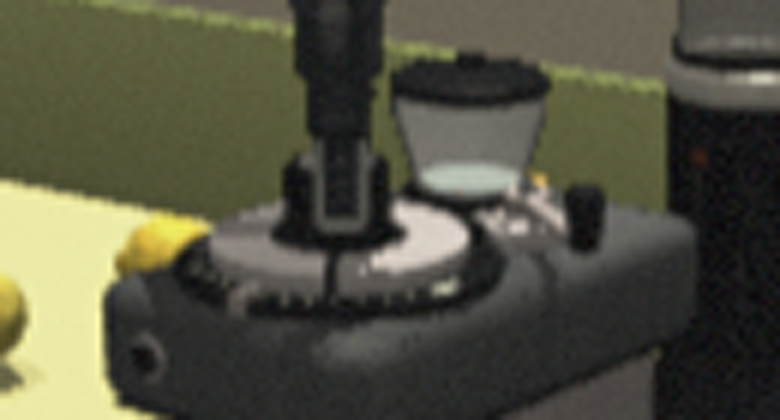

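The pointer at crop (333,285) is now well past the rider at (240,297). I'll bring it back clockwise, stopping slightly short, then clear the arm to check.

>>> {"fn": "step_arm", "kwargs": {
  "commands": [
    [40, [0, 0, 0], 7],
    [40, [0, 0, 0], 14],
    [40, [0, 0, 0], 20],
    [40, [0, 0, 0], 25],
    [40, [0, 0, 0], 28],
    [40, [0, 0, 0], 28],
    [40, [0, 0, 0], 28]
  ]
}}

```text
t: 9.72
tool_pos: [0.4058, 0.2735, 0.3874]
tool_rot: [0.676, 3.067, 0.005]
contact_force: [-0.3, 5.1, 1.6]
opening: 0.0421
grip_force: 62.0
```

```bash
python3 - <<'E'
from h import *
go((.4048,.2727,.230),65)
s=snap('side');cv2.imwrite('pics/m4.png',s[:,:,::-1])
E
```

```text
t 9.725 grasp [0.4061 0.2739 0.2324] closing ang 65.1 shift [ 0.7 -1.6  2.4] yaw 0.1 F [-0.3  5.1  1.6] open 0.04209428671896624 61.966084241867065 q6 -0.6963479677287472
```

>>> {"fn": "step_arm", "kwargs": {
  "commands": [
    [50, [0, 0, 0], 0],
    [75, [0, 0, 0], 0],
    [75, [0, 0, 0], 0],
    [75, [0, 0, -40], 0],
    [75, [0, 0, -90], 0],
    [75, [-60, 0, -140], 0],
    [75, [-120, 0, -140], 0],
    [75, [-180, 0, -140], 0],
    [75, [-240, 0, -140], 0],
    [75, [-240, 0, -140], 0]
  ]
}}

```text
t: 11.02
tool_pos: [0.6262, 0.1692, 0.5233]
tool_rot: [-0.684, -3.063, 0.003]
contact_force: [-0.5, -0.3, -0.3]
opening: 0.0638
grip_force: 0.0
```

```bash
python3 - <<'E'
from h import *
go((.4048,.2727,.230),65)
t=snap('top');cv2.imwrite('pics/t4.png',t[:,:,::-1]);s=snap('side');cv2.imwrite('pics/s4.png',s[:,:,::-1])
a=cv2.resize(t[225:310,175:270],None,fx=4.2,fy=4.2,interpolation=2);b=cv2.resize(s[125:175,170:260],None,fx=4.4,fy=4.4,interpolation=2)
c=np.zeros((360,800,3),np.uint8);c[:a.shape[0],:a.shape[1]]=a;c[:b.shape[0],400:400+b.shape[1]]=b[:,:400]
cv2.imwrite('pics/m5.png',c[:,:,::-1])
E
```

```text
t 11.025 grasp [0.6257 0.169  0.3683] closing ang 64.8 shift [2.437e+02 2.000e-01 1.389e+02] yaw -0.2 F [-0.5 -0.3 -0.3] open 0.06377259881385182 0.0 q6 -0.9821810714630336
```

View pics/m5.png

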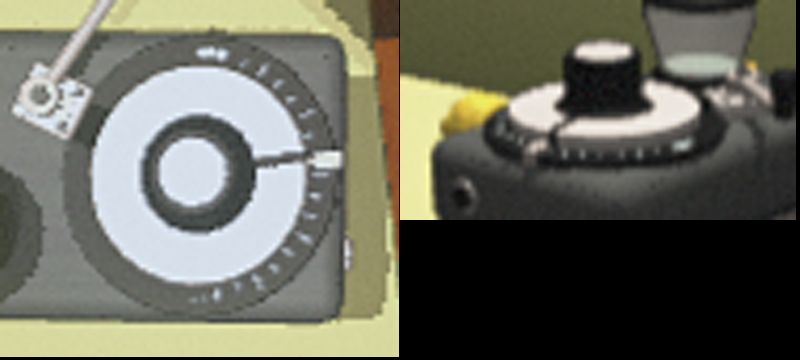

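The top view is clear: the pointer tip is at about (305,157) and the rider at (325,159), so the pointer is nearly on it and perhaps slightly coarse. I'll measure the gap.

```bash
python3 - <<'E'
from h import *
im=cv2.imread('pics/t4.png').astype(int);g=im.mean(2)
print(g[258:268,232:262].astype(int))
zd=.2235
def grid(z):
    v,u=np.mgrid[225:310,175:270]; return u,v,np.array([onz('top',a,b,z) for a,b in zip(u.ravel(),v.ravel())]).reshape(*u.shape,3)
G=g[225:310,175:270]
for ax in((.4048,.2735),(.4045,.2750)):
    r=[]
    for z,lo,hi,dark in((zd-.015,.030,.050,1),(zd-.024,.057,.072,0)):
        u,v,P=grid(z);d=P[...,:2]-ax;rr=np.hypot(d[...,0],d[...,1]);an=np.degrees(np.arctan2(d[...,1],d[...,0]))
        m=(rr>lo)&(rr<hi)&(abs(an+119)<14)
        w=np.where(m,np.clip(170-G,0,None) if dark else np.clip(G-150,0,None),0)
        x=(d*w[...,None]).sum((0,1))/w.sum();r.append(np.degrees(np.arctan2(x[1],x[0])));print(ax,'r',np.hypot(*x),r[-1],w.sum())
    print('ptr-mark deg',r[0]-r[1],'mm',np.radians(r[0]-r[1])*54)
E
```

```text
[[ 60 154 223 229 224 224 224 224 223 225 224 224 226 229 169 102 103  97
   95  92  89  93  74  94  82  90 128 134 133 135]
 [ 63  74 153 219 226 225 225 224 224 224 225 225 225 227 193 119  91  91
   90  95  89  92  65  92  81 104 128 134 134 130]
 [ 70  63  98 218 228 224 225 226 225 228 229 230 233 234 236 153  86  92
   86  87  84  86  57  79  76 105 134 132 133 134]
 [ 70  67  67 223 233 231 232 232 233 217 157 129 130 127 132  88  62 116
  180 182 213 226 225 222 135 100 131 132 135 132]
 [ 68  66  63 160 180 145 131 126 125 118  96  91  87  88  98  82 114 127
  210 219 220 217 219 226 143 102 130 131 131 133]
 [ 66  69  67  83 100  90  90  88  88  84  85  88 111 159 147 124 180 216
  222 222 220 220 221 219 141 103 127 133 132 132]
 [ 66  69  70  68  88 118 104 155 108 213 230 228 226 228 229 173 120 114
  218 232 228 229 208 194 120 103 129 129 132 134]
 [ 69  66  70  58 218 230 227 227 224 229 227 226 225 227 230 182 103  82
  112 115 115 120 111  97  73 104 129 134 132 131]
 [ 64  70  70  55 221 229 226 227 226 223 225 225 224 225 229 182  96 142
  168 166 172 118  96  69  68 106 132 129 131 133]
 [ 66  66  69  56 220 226 224 224 225 223 224 224 223 224 229 187  99  90
  104 106 103  95  94  76  69 109 130 133 132 130]]Traceback (most recent call last):
  File "<stdin>", line 11, in <module>
  File "<stdin>", line 6, in grid
  File "h.py", line 12, in onz
    o,d=ray(n,u,v); return o+d*(z-o[2])/d[2]
        ~~~^^^^^^^
  File "h.py", line 10, in ray
    K,E=cam(n); d=E[:3,:3]@np.linalg.solve(K,[u,v,1.]); return E[:3,3],d/np.linalg.norm(d)
        ~~~^^^
  File "h.py", line 8, in cam
    c=eyes.camera_info(n); return np.array(c["camera_matrix"]),np.array(c["extrinsics"])
ValueError: time passes only in moves, steps and waits
```

```bash
sed -i 's/^def cam/from functools import lru_cache\n@lru_cache\ndef cam/' h.py; cat > m.py <<'E'
from h import *
def measure(f):
    G=cv2.imread(f).mean(2)[225:310,175:270];zd=.2235
    v,u=np.mgrid[225:310,175:270]
    for ax in((.4048,.2735),(.4045,.2750),(.406,.273)):
        r=[]
        for z,lo,hi,dark in((zd-.015,.030,.051,1),(zd-.024,.059,.072,0)):
            P=np.array([onz('top',a,b,z) for a,b in zip(u.ravel(),v.ravel())]).reshape(*u.shape,3)
            d=P[...,:2]-ax;rr=np.hypot(d[...,0],d[...,1]);an=np.degrees(np.arctan2(d[...,1],d[...,0]))
            m=(rr>lo)&(rr<hi)&(abs(an+119)<(16 if dark else 7))
            w=np.where(m,np.clip(200-G,0,None) if dark else np.clip(G-130,0,None),0)
            x=(d*w[...,None]).sum((0,1))/w.sum();r.append(np.degrees(np.arctan2(x[1],x[0])));print('r',np.hypot(*x).round(4),r[-1].round(2),w.sum().round())
        print(ax,'ptr-mark deg',r[0]-r[1],'mm',np.radians(r[0]-r[1])*54)
E
python3 -c "
from m import *
measure('pics/t4.png')
print(proj('top',(.4048,.2735,.2395)))"
```

```text
r 0.0404 -115.21 2393.0
r 0.065 -119.26 2198.0
(0.4048, 0.2735) ptr-mark deg 4.047166481877639 mm 3.814364546196492
r 0.0407 -113.98 2472.0
r 0.0659 -118.51 2105.0
(0.4045, 0.275) ptr-mark deg 4.524172196637551 mm 4.263931840959518
r 0.04 -117.14 2505.0
r 0.0654 -120.07 2081.0
(0.406, 0.273) ptr-mark deg 2.9327856824368155 mm 2.7640853863490484
[220.74091535 265.71885407]
```

>>> {"fn": "step_arm", "kwargs": {
  "commands": [
    [75, [60, 0, 0], 0],
    [75, [120, 0, 0], 0],
    [75, [180, 0, 0], 0],
    [75, [242, 0, 0], 0],
    [75, [243, 0, 50], 0],
    [75, [243, 0, 100], 0],
    [75, [243, 0, 130], 0],
    [75, [243, 0, 138], 0],
    [60, [243, 0, 138], 0],
    [45, [243, 0, 138], 0],
    [40, [243, 0, 138], 0],
    [40, [243, 0, 138], 0]
  ]
}}

```text
t: 12.62
tool_pos: [0.403, 0.2748, 0.3902]
tool_rot: [0.678, 3.066, 0.005]
contact_force: [-3.6, 3.6, 5.3]
opening: 0.0421
grip_force: 61.8
```

>>> {"fn": "step_arm", "kwargs": {
  "commands": [
    [40, [0, 0, 0], 0],
    [40, [0, 0, 0], 2],
    [40, [0, 0, 0], 3.5],
    [40, [0, 0, 0], 3.7],
    [40, [0, 0, 0], 3.7]
  ]
}}

```text
t: 13.25
tool_pos: [0.4031, 0.2748, 0.3902]
tool_rot: [0.776, 3.043, 0.006]
contact_force: [-2.9, 3.1, 6.4]
opening: 0.0423
grip_force: 61.9
```

>>> {"fn": "step_arm", "kwargs": {
  "commands": [
    [50, [0, 0, 0], 0],
    [75, [0, 0, 0], 0],
    [75, [0, 0, 0], 0],
    [75, [0, 0, -40], 0],
    [75, [0, 0, -90], 0],
    [75, [-60, 0, -140], 0],
    [75, [-120, 0, -140], 0],
    [75, [-180, 0, -140], 0],
    [75, [-240, 0, -140], 0],
    [75, [-240, 0, -140], 0]
  ]
}}

```text
t: 14.5
tool_pos: [0.6164, 0.1565, 0.525]
tool_rot: [-0.783, -3.039, 0.004]
contact_force: [-1.0, -0.0, -0.0]
opening: 0.0645
grip_force: 0.0
```

```bash
python3 - <<'E'
from m import *
snap('top','t5.png');measure('pics/t5.png')
G=cv2.imread('pics/t5.png').mean(2);print(G[258:268,232:258].astype(int))
# lever open handle & target for closing grasp
a=cv2.imread('pics/t5.png')[195:310,140:270];cv2.imwrite('pics/m6.png',cv2.resize(a,None,fx=5,fy=5,interpolation=2))
go((.508,.250,.229),18)
E
```

```text
r 0.0402 -118.94 2143.0
r 0.065 -119.27 2206.0
(0.4048, 0.2735) ptr-mark deg 0.3242253854230768 mm 0.30557522668573717
r 0.0402 -117.33 2423.0
r 0.0659 -118.51 2115.0
(0.4045, 0.275) ptr-mark deg 1.1809807376008905 mm 1.113048122783404
r 0.0399 -120.74 2241.0
r 0.0654 -120.07 2087.0
(0.406, 0.273) ptr-mark deg -0.6661222485045641 mm -0.627805428688396
[[ 64 155 222 228 225 223 224 223 223 224 224 224 225 230 167 106 102  95
   92  91  94  94  77  93  82  89]
 [ 68  74 152 221 226 224 224 223 223 224 223 224 223 228 193 121  90  91
   92  92  94  90  69  91  81 105]
 [ 65  65  70 218 227 224 224 225 223 223 225 224 224 226 231 146  80  97
   89  84  86  81  55  78  75 109]
 [ 72  73  61 187 223 226 227 226 224 226 227 226 228 230 237 155  81 121
  179 182 214 225 225 222 138  96]
 [ 72  59  63 145 225 233 232 232 233 233 234 213 208 159 167 109 114 131
  212 219 220 219 220 226 146  99]
 [ 69  67  64 114 171 148 150 134 126 124 125 117 115  93  99  97 107 210
  225 220 219 219 221 219 136 105]
 [ 70  63  67  74 102  95  97  87  91  87  84  87  88  85  85  97  73 104
  220 231 230 230 209 194 119 105]
 [ 66  69  64  67  85  91  96 156 130 153 185 197 224 178 220 183  89  79
  115 116 117 118 109  93  72 106]
 [ 68  65  68  64 219 231 226 227 226 225 225 227 226 225 231 184  89 142
  171 166 170 120  92  73  70 106]
 [ 71  66  65  92 221 230 226 226 225 225 224 224 223 225 229 181  92  90
  106 104 108  94  90  77  73 109]]
t 14.55 grasp [0.6149 0.1572 0.3707] closing ang 61.2 shift [138.1  30.1 141.9] yaw 43.2 F [-0.5 -0.9 -0.6] open 0.0639266254960482 0.0 q6 -0.9344306851658832
```

View pics/m6.png

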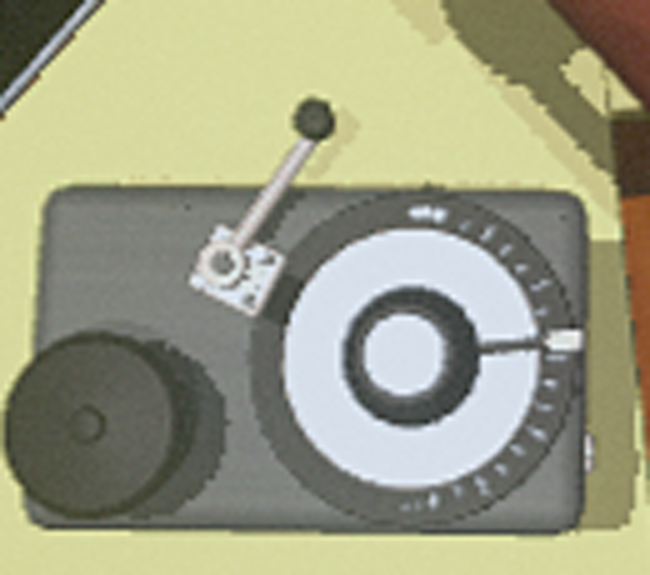

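The pointer at (510,345) sits in line with the rider at (563,339), within about 1 mm. The open lever's handle is at (314,118). Now to close the lock.

```bash
python3 - <<'E'
from h import *
p=onz('top',140+314.5/5-.5,195+118.5/5-.5,.231);print(p, np.degrees(np.arctan2(p[1]-.3165,p[0]-.4845)),np.hypot(p[1]-.3165,p[0]-.4845))
go((p[0],p[1],.229),20)
E
```

```text
[0.50998127 0.24886188 0.231     ] -69.3571340563186 0.07227869858264749
t 14.55 grasp [0.6149 0.1572 0.3707] closing ang 61.2 shift [135.8  30.  141.9] yaw 41.2 F [-0.5 -0.9 -0.6] open 0.0639266254960482 0.0 q6 -0.9344306851658832
```

>>> {"fn": "step_arm", "kwargs": {
  "commands": [
    [60, [45, 10, 0], 9],
    [60, [90, 20, 0], 18],
    [60, [136, 30, 0], 27],
    [60, [136, 30, 0], 36],
    [60, [136, 30, 40], 41],
    [60, [136, 30, 90], 41],
    [60, [136, 30, 125], 41],
    [60, [136, 30, 142], 41],
    [60, [136, 30, 142], 41],
    [40, [136, 30, 142], 41],
    [25, [136, 30, 142], 41],
    [5, [136, 30, 142], 41]
  ],
  "squeeze": 25
}}

```text
t: 16.05
tool_pos: [0.5087, 0.2508, 0.3878]
tool_rot: [1.793, 2.578, 0.003]
contact_force: [-1.0, 0.3, 5.4]
opening: 0.0162
grip_force: 24.4
```

>>> {"fn": "step_arm", "kwargs": {
  "commands": [
    [5, [0, 0, 0], 0],
    [5, [0, 0, 0], 0]
  ]
}}

```text
t: 16.3
tool_pos: [0.5087, 0.2507, 0.3878]
tool_rot: [1.793, 2.578, 0.003]
contact_force: [-1.4, -1.4, 5.0]
opening: 0.0162
grip_force: 24.4
```

```bash
python3 - <<'E'
from h import *
go((.510,.249,.229),20)
E
```

```text
t 16.3 grasp [0.5091 0.2509 0.2328] closing ang 20.4 shift [-2.1  0.2  3.8] yaw 0.4 F [-1.4 -1.4  5. ] open 0.016199133875620286 24.430038244463503 q6 -0.028494944601764684
```

>>> {"fn": "step_arm", "kwargs": {
  "commands": [
    [5, [0.4, 7.5, 0], -6],
    [5, [1.6, 15, 0], -12],
    [5, [3.5, 22.2, 0], -18],
    [5, [6.2, 29.3, 0], -24],
    [5, [9.6, 36, 0], -30],
    [5, [9.6, 36, 0], -30]
  ]
}}

```text
t: 17.05
tool_pos: [0.5392, 0.2729, 0.3878]
tool_rot: [1.063, 2.955, 0.004]
contact_force: [-1.9, 1.7, 6.2]
opening: 0.0159
grip_force: 24.4
```

>>> {"fn": "step_arm", "kwargs": {
  "commands": [
    [5, [0.4, 7.5, 0], -6],
    [5, [1.6, 15, 0], -12],
    [5, [3.5, 22.2, 0], -18],
    [5, [6.2, 29.3, 0], -24],
    [5, [9, 35, 0], -29],
    [5, [11.6, 39.2, 0], -33],
    [5, [11.6, 39.2, 0], -33],
    [5, [11.6, 39.2, 0], -33]
  ]
}}

```text
t: 18.05
tool_pos: [0.5547, 0.3098, 0.3877]
tool_rot: [-0.182, -3.136, 0.0]
contact_force: [-6.6, -2.6, 7.5]
opening: 0.0161
grip_force: 24.7
```

```bash
python3 - <<'E'
from h import *
o=go((.556,.308,.229),83);v=o['tool_pos'][:2]-[.4845,.3165];print(np.hypot(*v),np.degrees(np.arctan2(v[1],v[0])))
E
```

```text
t 18.05 grasp [0.5546 0.3098 0.2327] closing ang 83.4 shift [-1.6 -1.6  3.7] yaw 0.4 F [-6.6 -2.6  7.5] open 0.016076359236926217 24.73818956874311 q6 -1.0624504621900803
0.07049904419402632 -5.4354444623549645
```

>>> {"fn": "step_arm", "kwargs": {
  "commands": [
    [5, [0, 1.5, 0], -1],
    [5, [0, 3, 0], -2],
    [5, [0, 3, 0], -2]
  ]
}}

```text
t: 18.42
tool_pos: [0.555, 0.311, 0.3876]
tool_rot: [-0.13, -3.136, 0.011]
contact_force: [-9.0, -11.5, 10.3]
opening: 0.0159
grip_force: 25.1
```

Force rises with almost no travel, so the lever is against its home stop. Releasing, retracting and checking.

>>> {"fn": "step_arm", "kwargs": {
  "commands": [
    [20, [0, -2, 0], 2],
    [45, [0, -2, 0], 2],
    [60, [0, -2, 0], 2],
    [60, [0, -2, 0], 2],
    [60, [0, -2, -40], 2],
    [60, [0, -2, -90], 2],
    [60, [-20, -50, -140], 2],
    [60, [-40, -100, -140], 2],
    [60, [-60, -150, -140], 2],
    [60, [-60, -200, -140], 2],
    [60, [-60, -200, -140], 2],
    [60, [-60, -200, -140], 2]
  ]
}}

```text
t: 19.92
tool_pos: [0.5989, 0.1089, 0.5256]
tool_rot: [-0.182, -3.136, -0.001]
contact_force: [0.1, -0.1, 0.7]
opening: 0.0513
grip_force: 0.0
```

```bash
python3 - <<'E'
from m import *
snap('top','t7.png');measure('pics/t7.png')
a=cv2.imread('pics/t7.png')[195:310,140:270];cv2.imwrite('pics/m7.png',cv2.resize(a,None,fx=5,fy=5,interpolation=2))
# handle blob, before/after
for f in('t0','t7'):
    g=(cv2.imread(f'pics/{f}.png').max(2)<75).astype(np.uint8)[208:228,158:180]
    n,l,s,c=cv2.connectedComponentsWithStats(g);print(f,s[1:,4],c[1:]+[158,208])
E
```

```text
r 0.0402 -118.92 2118.0
r 0.065 -119.26 2211.0
(0.4048, 0.2735) ptr-mark deg 0.3419051557102364 mm 0.32223801762112586
r 0.0402 -117.31 2397.0
r 0.0659 -118.51 2119.0
(0.4045, 0.275) ptr-mark deg 1.2055117182737263 mm 1.1361680273835442
r 0.0399 -120.72 2216.0
r 0.0654 -120.07 2092.0
(0.406, 0.273) ptr-mark deg -0.6498475381939102 mm -0.6124668755830203
t0 [38] [[167.89473684 217.36842105]]
t7 [ 1 14  1] [[168.         214.        ]
 [169.07142857 218.57142857]
 [164.         217.        ]]
```

View pics/m7.png

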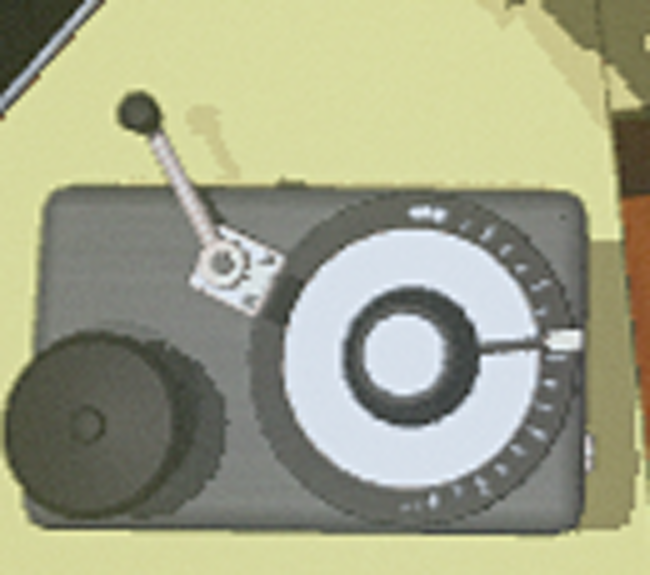

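The lever handle is back at its starting pixel, (140,112) in the crop or about (168,217) in the full frame. The pointer is still on the rider and the arm is clear.

```bash
python3 -c "
from station import finish_job
print(finish_job())"
```

```text
the job is handed in; nothing more can be done
None
```

I handed the job in at about 20 s of the 64 s allowed: the pointer measures within about 1 mm of the rider, the play was taken up clockwise, and the lock lever is back home at its starting position; the hand-in gave no verdict.

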